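Move the hardness-tested parts from the pin rail to the tray in the same order

ROBOT

A 6-joint arm with a two-finger parallel gripper is mounted at the origin on the work surface. World frame = base frame: x ahead of the robot, y to its left, z up, the work surface at z = 0. Lengths are in m, angles in rad, forces in N, time in s.
With the tool pointing down it reaches from about 0.35 to 1 m from the base axis. Payload 7.1 kg.
Tool frame: the origin (TCP) lies between the finger pads; the fingertips stand 22 mm ahead of it and the grasp point (between the pads) lies 3 mm ahead of it; z points along the fingers, y is the line along which they close (so a half turn about z gives the same grasp; the last joint's range is limited). The gripper opens to 85 mm and grips with 20 to 120 N. Pads are 22 mm wide; open, the fingers measure 114 mm over their backs; the gripper's body (76 mm by 85 mm) begins 54 mm behind the grasp point. The pads swing forward as they close: fully open they stand 13 mm farther back than shut.
Start: joints at [-1.251, 0.423, 1.63, -0, 1.089, -0.019], TCP at [0.208, -0.589, 0.253] pointing down, gripper open.
Joint ranges: [-3, 3], [-0.9, 2.11], [0.09, 2.58], [-1.31, 4.45], [0.11, 2.69], [-2.54, 2.54]. Speed limits (rad/s): [2.39, 2.39, 3.01, 3.14, 3.14, 3.14].

INTERFACE

Orientations are given as a rotation vector (axis times angle).
In Python, from rig import manip gives the robot as it stands. The module is installed in compiled form; this text tells all that it offers. Calls block until the motion is done:
- manip.move_to(position, orientation): joint-space move of the TCP to a pose.
- manip.servo_line(position, orientation=None, rate=0.15): straight line of the TCP; orientation=None keeps the orientation; rate is the mean speed in m/s.
- manip.set_joints(angles): joint-space move.
- manip.command_gripper(opening, f_grip=None): finger opening in m; f_grip is the grip in N (None keeps the last); returns when the fingers have stopped.
- manip.hold(seconds).
- manip.solve_ik(position, orientation): joint angles nearest the present ones, or None.
- manip.camera(name): name is "scene" or "top"; returns a dict with "image" (384x512x3 uint8, red, green, blue), "fx", "fy", "cx", "cy" (pixels), "k1" (the pictures are not rectified: a ray, as slopes to the right and down, at radius r is drawn at 1 + k1 r^2 times it, then the intrinsics apply), "cam_to_world" (4x4, takes a point from camera to world coordinates). Camera axes: x right, y down, z forward; pixel columns grow to the right and rows downward; lengths in m; the calibration is good to about 2 mm. A picture is of the moment at which its call begins. There is no depth.
A pose or a line that the arm cannot do raises manip.IKError and nothing moves.
- manip.sign_off(): hands the job in; it is judged then, once.
Readings, each from a call of its own:
- manip.get_time(): time.
- manip.get_joint_positions(): joint angles.
- manip.get_joint_vel(): joint speeds.
- manip.get_tau(): joint torques, N m.
- manip.get_position(): TCP position.
- manip.get_ee_rot(): TCP orientation.
- manip.get_contact_force(): force on the tool from outside, world axes, zero at the start.
- manip.get_torque(): the same for the moment, N m.
- manip.get_width(): finger opening in m.
- manip.get_grip_force(): force on a finger pad.
Only numpy, scipy, OpenCV 4.12 (cv2) and the standard library are available. Lean on these libraries where they do the work, as an engineer would, in place of code of your own. Each camera call takes 0.05 s, during which the arm holds its last target. There are 200 camera calls.

TASK

The four turned parts on the aluminium pin rail have been hardness-tested and the readings written down in that order. Move them to the four grey-lined compartments of the wooden tray keeping the order: the part next to the rail's red end goes in the compartment next to the tray's red end, and so on along the row. Set each one down gently and leave it standing upright on the floor of its compartment.

Things in the scene. Friction and masses are not known exactly. Their poses are not given: they have to be found in the camera images.
- coupling: Loose bright steel pipe coupling with a yellow ring: foot collar 46 mm across, 15 mm high; yellow ring 43 mm across on top of it to 22 mm; then a neck 34 mm across up to its full height of 50 mm (three dark thread lines), bore 21 mm through. About 0.26 kg. Origin: centre of its underside, z up its axis. Take it by the neck.
- bush: Loose brass flanged bush: foot flange 48 mm across, 8 mm high, then a body 30 mm across up to the full height of 46 mm, bore 18 mm through. About 0.22 kg. Origin: centre of its underside, z up its axis. Take it by the body.
- hex_nut: Loose black hexagonal coupling nut, 38 mm across flats, 44 mm across corners, 40 mm high, bore 21 mm through. About 0.22 kg, standing at any yaw. Origin: centre of its underside, z up its axis; its x axis points square out of one flat (a flat every 60 degrees), so the fingers should close along x or 60 degrees from it.
- sleeve: Loose plain aluminium sleeve with one dark line round it: 44 mm across, 42 mm high, bore 30 mm through. About 0.1 kg. Origin: centre of its underside, z up its axis.
- pin_green: Fixed locating pin with a green plastic foot disc (54 mm across, 5 mm thick) and a steel pin 11 mm across standing 13 mm above the disc; it stays on the rail. The steel coupling stands over it at the start, so it marks that part's place in the row. Origin: centre of the disc's underside, on the rail's top.
- pin_blue: Fixed locating pin with a blue plastic foot disc (54 mm across, 5 mm thick) and a steel pin 11 mm across standing 13 mm above the disc; it stays on the rail. The brass bush stands over it at the start, so it marks that part's place in the row. Origin: centre of the disc's underside, on the rail's top.
- pin_white: Fixed locating pin with a white plastic foot disc (54 mm across, 5 mm thick) and a steel pin 11 mm across standing 13 mm above the disc; it stays on the rail. The black hex nut stands over it at the start, so it marks that part's place in the row. Origin: centre of the disc's underside, on the rail's top.
- pin_orange: Fixed locating pin with an orange plastic foot disc (54 mm across, 5 mm thick) and a steel pin 11 mm across standing 13 mm above the disc; it stays on the rail. The aluminium sleeve stands over it at the start, so it marks that part's place in the row. Origin: centre of the disc's underside, on the rail's top.
- rail: Fixed aluminium rail, 60 (x) x 340 (y) x 25 mm high, red at its +y end (robot's left), black at the other. Four pins along y at +112.5, +37.5, -37.5, -112.5 mm, the first next to red; which pin is where varies. Parts rest on the pins' discs, undersides 30 mm above the bench; lift 13 mm to clear a pin. Origin: under its middle, on the bench. Turned up to 7 deg; rail and tray may swap near and far.
- tray: Fixed wooden tray, red block at its +y end (robot's left). Four grey-lined compartments, 69 x 69 mm, centres at y = +112.5, +37.5, -37.5, -112.5 mm, the first next to red. Floor 6 mm, wall tops 18 mm above the bench: grip parts high, fingertips over the walls. A narrow fifth well holds a steel test block: not for parts. Origin: on the bench under the middle of the four. Turned up to 7 deg.
Things that resemble listed ones, but are neither listed nor needed, are in the scene too. Leave any green or purple look-alike of the coupling alone.

How it is judged:
At the end, for the whole second after the job is handed in: Each part stands upright (within 7 degrees), at rest and released on the floor (within 4 mm) of its own compartment (within 21 mm of its centre in x and y), whose number counted from the tray's red end equals that of the part's pin counted from the rail's red end (x of coupling in the frame of tray between -0.021 and 0.021 m and z of coupling in the frame of tray between 0.002 and 0.01 m and angle between each of coupling, bush, hex_nut, sleeve's own z axis and vertical below 0.12 rad and linear speed of each of coupling, bush, hex_nut, sleeve below 0.02 m/s and angular speed of each of coupling, bush, hex_nut, sleeve below 0.3 rad/s and ((y of pin_green in the frame of rail between 0.0925 and 0.1325 m and y of coupling in the frame of tray between 0.0915 and 0.1335 m) or (y of pin_green in the frame of rail between 0.0175 and 0.0575 m and y of coupling in the frame of tray between 0.0165 and 0.0585 m) or (y of pin_green in the frame of rail between -0.0575 and -0.0175 m and y of coupling in the frame of tray between -0.0585 and -0.0165 m) or (y of pin_green in the frame of rail between -0.1325 and -0.0925 m and y of coupling in the frame of tray between -0.1335 and -0.0915 m)) and x of bush in the frame of tray between -0.021 and 0.021 m and z of bush in the frame of tray between 0.002 and 0.01 m and ((y of pin_blue in the frame of rail between 0.0925 and 0.1325 m and y of bush in the frame of tray between 0.0915 and 0.1335 m) or (y of pin_blue in the frame of rail between 0.0175 and 0.0575 m and y of bush in the frame of tray between 0.0165 and 0.0585 m) or (y of pin_blue in the frame of rail between -0.0575 and -0.0175 m and y of bush in the frame of tray between -0.0585 and -0.0165 m) or (y of pin_blue in the frame of rail between -0.1325 and -0.0925 m and y of bush in the frame of tray between -0.1335 and -0.0915 m)) and x of hex_nut in the frame of tray between -0.021 and 0.021 m and z of hex_nut in the frame of tray between 0.002 and 0.01 m and ((y of pin_white in the frame of rail between 0.0925 and 0.1325 m and y of hex_nut in the frame of tray between 0.0915 and 0.1335 m) or (y of pin_white in the frame of rail between 0.0175 and 0.0575 m and y of hex_nut in the frame of tray between 0.0165 and 0.0585 m) or (y of pin_white in the frame of rail between -0.0575 and -0.0175 m and y of hex_nut in the frame of tray between -0.0585 and -0.0165 m) or (y of pin_white in the frame of rail between -0.1325 and -0.0925 m and y of hex_nut in the frame of tray between -0.1335 and -0.0915 m)) and x of sleeve in the frame of tray between -0.021 and 0.021 m and z of sleeve in the frame of tray between 0.002 and 0.01 m and ((y of pin_orange in the frame of rail between 0.0925 and 0.1325 m and y of sleeve in the frame of tray between 0.0915 and 0.1335 m) or (y of pin_orange in the frame of rail between 0.0175 and 0.0575 m and y of sleeve in the frame of tray between 0.0165 and 0.0585 m) or (y of pin_orange in the frame of rail between -0.0575 and -0.0175 m and y of sleeve in the frame of tray between -0.0585 and -0.0165 m) or (y of pin_orange in the frame of rail between -0.1325 and -0.0925 m and y of sleeve in the frame of tray between -0.1335 and -0.0915 m))); the robot touches nothing.
It fails at once if the coupling is dropped or thrown into the tray (moves faster than 0.6 m/s within 25 mm of the tray floor: a fall of about 20 mm) (x of coupling in the frame of tray between -0.045 and 0.045 m and y of coupling in the frame of tray between -0.17 and 0.17 m and z of coupling in the frame of tray below 0.031 m and linear speed of coupling above 0.6 m/s).
It fails at once if the bush is dropped or thrown into the tray (moves faster than 0.6 m/s within 25 mm of the tray floor: a fall of about 20 mm) (x of bush in the frame of tray between -0.045 and 0.045 m and y of bush in the frame of tray between -0.17 and 0.17 m and z of bush in the frame of tray below 0.031 m and linear speed of bush above 0.6 m/s).
It fails at once if the hex_nut is dropped or thrown into the tray (moves faster than 0.6 m/s within 25 mm of the tray floor: a fall of about 20 mm) (x of hex_nut in the frame of tray between -0.045 and 0.045 m and y of hex_nut in the frame of tray between -0.17 and 0.17 m and z of hex_nut in the frame of tray below 0.031 m and linear speed of hex_nut above 0.6 m/s).
It fails at once if the sleeve is dropped or thrown into the tray (moves faster than 0.6 m/s within 25 mm of the tray floor: a fall of about 20 mm) (x of sleeve in the frame of tray between -0.045 and 0.045 m and y of sleeve in the frame of tray between -0.17 and 0.17 m and z of sleeve in the frame of tray below 0.031 m and linear speed of sleeve above 0.6 m/s).
It also fails if it takes over 80 s, if anything falls off the work surface, if the arm or the gripper's body presses on something with over 40 N, if the wrist force passes 120 N, or if a joint passes its speed limit or range.

## Working session

There is one attempt and no reset: what is moved stays moved. The work goes in short steps, each a Python script; the robot and the scene stay as the last script left them, time stands still between calls to the robot, and variables do not carry over. Pictures are saved under pics/ and viewed, at most 14 in all, crops included, and the job is handed in when it is done.

```bash
mkdir -p pics
python3 - <<'E'
from rig import manip
import cv2,numpy as np,pickle
d={}
for n in("scene","top"):
    c=manip.camera(n); d[n]=c
    cv2.imwrite(f"pics/{n}0.png",cv2.resize(c["image"][:,:,::-1],(800,600),interpolation=cv2.INTER_CUBIC))
    print(n,c["fx"],c["fy"],c["cx"],c["cy"],c["k1"]);print(np.round(c["cam_to_world"],3))
pickle.dump(d,open("c0.pkl","wb"))
print(manip.get_ee_rot(),manip.get_time())
E
```

```text
scene 467.7172902706899 467.7172902706899 265.1236269757133 196.01583855470713 -0.153166529376696
[[ 0.3    0.518 -0.801  1.223]
 [ 0.954 -0.181  0.24  -0.195]
 [-0.021 -0.836 -0.548  0.497]
 [ 0.     0.     0.     1.   ]]
top 371.90733625412645 371.90733625412645 253.4519738726985 194.44198886672913 -0.008370351816424357
[[ 0.005 -0.986  0.17   0.452]
 [-1.    -0.002  0.023 -0.017]
 [-0.022 -0.17  -0.985  0.713]
 [ 0.     0.     0.     1.   ]]
[-3.09526541e+00 -5.29409137e-01  3.36213082e-04] 0.1
```

View pics/scene0.png

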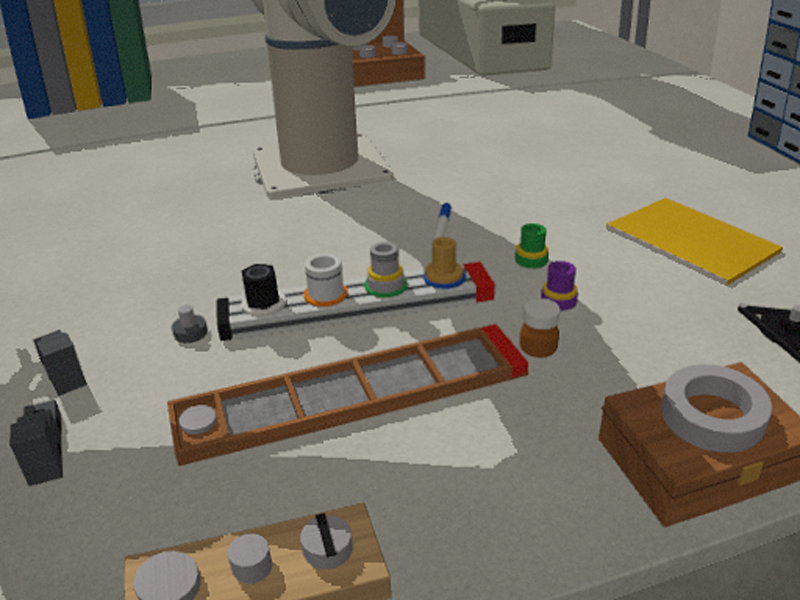

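View pics/top0.png

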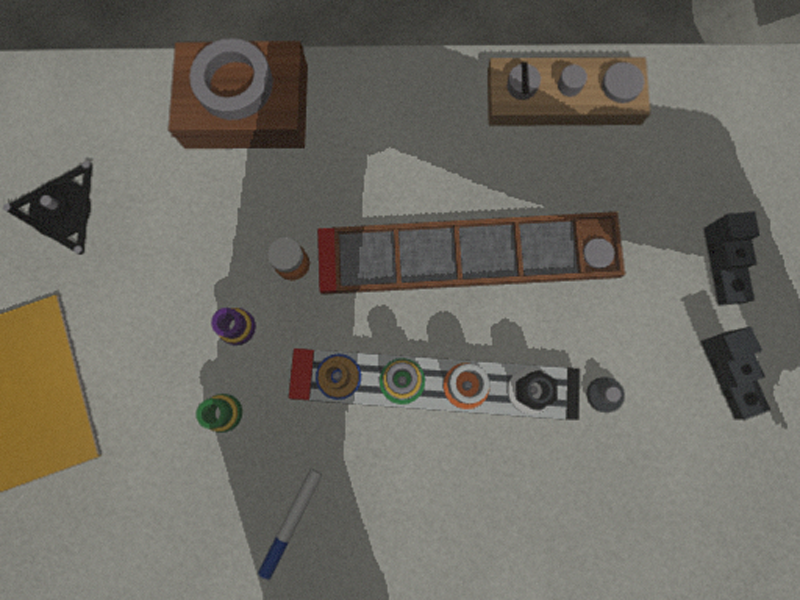

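The scene view shows the rail near the robot, with red at the robot's left, and the tray beyond it. Counted from the red end in the top view, the row is:
- bush (blue pin), (338,375)
- coupling (green pin), (402,380)
- sleeve (orange pin), (467,385)
- hex nut (white pin), (537,390)

The purple (233,325) and green (218,412) look-alikes are off the rail and have the wrong colour. The steel coupling with the yellow ring at (402,380) is the one described.

Next I'll measure on planes at known heights.

```bash
cat > h.py <<'E'
import numpy as np,cv2
def project(c,P):
    T=c["cam_to_world"]; p=(np.asarray(P,float)-T[:3,3])@T[:3,:3]
    s=p[...,:2]/p[...,2:]; s=s*(1+c["k1"]*(s**2).sum(-1,keepdims=True))
    return s*[c["fx"],c["fy"]]+[c["cx"],c["cy"]]
def cast(c,uv,z):
    K=np.array([[c["fx"],0,c["cx"]],[0,c["fy"],c["cy"]],[0,0,1.]])
    q=(np.atleast_2d(uv).astype(float)-[c["cx"],c["cy"]])/[c["fx"],c["fy"]]
    s=q.copy()
    for _ in range(20): s=q/(1+c["k1"]*(s**2).sum(1,keepdims=True))
    T=c["cam_to_world"]; d=np.c_[s,np.ones(len(s))]@T[:3,:3].T
    return T[:3,3]+d*((z-T[2,3])/d[:,2:])
def ortho(c,z,x0,x1,y0,y1,ppm):   # up=+x, left=+y ; pixels per metre
    h,w=int((x1-x0)*ppm),int((y1-y0)*ppm)
    v,u=np.mgrid[:h,:w]; P=np.stack([x1-v/ppm,y1-u/ppm,np.full(u.shape,z)],-1)
    m=project(c,P).astype(np.float32)
    return cv2.remap(c["image"],m[...,0],m[...,1],cv2.INTER_LINEAR)
def blobs(mask,amin):
    n,l,s,ce=cv2.connectedComponentsWithStats(mask.astype(np.uint8))
    return [(s[i],ce[i],l==i) for i in range(1,n) if s[i][4]>=amin]
E
python3 - <<'E'
import pickle; from h import *
d=pickle.load(open("c0.pkl","rb"))
def hsv(im): return cv2.cvtColor(im,cv2.COLOR_RGB2HSV)
ims=[]
for n in("top","scene"):
    c=d[n]; ppm=2000
    X1,Y1=.70,.25
    for what,z in(("tray",.018),("rail",.025)):
        im=ortho(c,z,.35,X1,-.25,Y1,ppm); H=hsv(im)
        red=((H[...,0]<5)|(H[...,0]>174))&(H[...,1]>180)&(H[...,2]>60)
        for s,ce,m in blobs(red,400):
            r=cv2.minAreaRect(np.argwhere(m)[:,::-1].astype(np.float32))
            b=cv2.boxPoints(r); print(n,what,"red",np.round(np.c_[X1-b[:,1]/ppm,Y1-b[:,0]/ppm],4).tolist())
    ims.append(cv2.resize(ortho(c,.018,.36,.66,-.2,.2,2000),None,fx=1,fy=1)[:,:,::-1])
cv2.imwrite("pics/orthotop.png",ims[0]);cv2.imwrite("pics/orthoscene.png",ims[1])
E
```

```text
scene tray red [[0.5892999768257141, 0.09839999675750732], [0.6848999857902527, 0.09480000287294388], [0.6840000152587891, 0.07000000029802322], [0.5884000062942505, 0.07360000163316727]]
scene tray red [[0.4496999979019165, 0.1339000016450882], [0.5407999753952026, 0.11680000275373459], [0.5356000065803528, 0.08900000154972076], [0.44449999928474426, 0.10610000044107437]]
scene rail red [[0.5982999801635742, 0.09440000355243683], [0.6923999786376953, 0.09070000052452087], [0.6915000081062317, 0.06599999964237213], [0.5974000096321106, 0.06960000097751617]]
scene rail red [[0.460999995470047, 0.12919999659061432], [0.5508000254631042, 0.11219999939203262], [0.5455999970436096, 0.08479999750852585], [0.45579999685287476, 0.10180000215768814]]
```

View pics/orthotop.png

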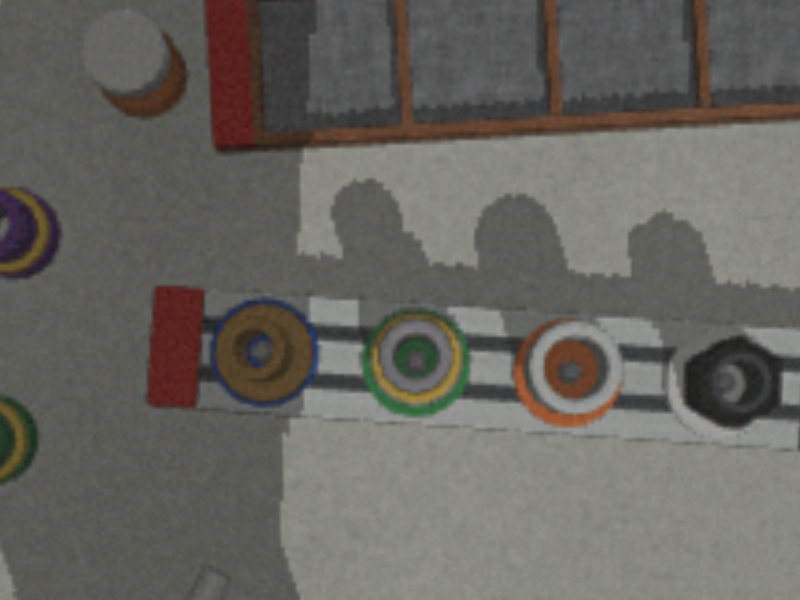

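View pics/orthoscene.png

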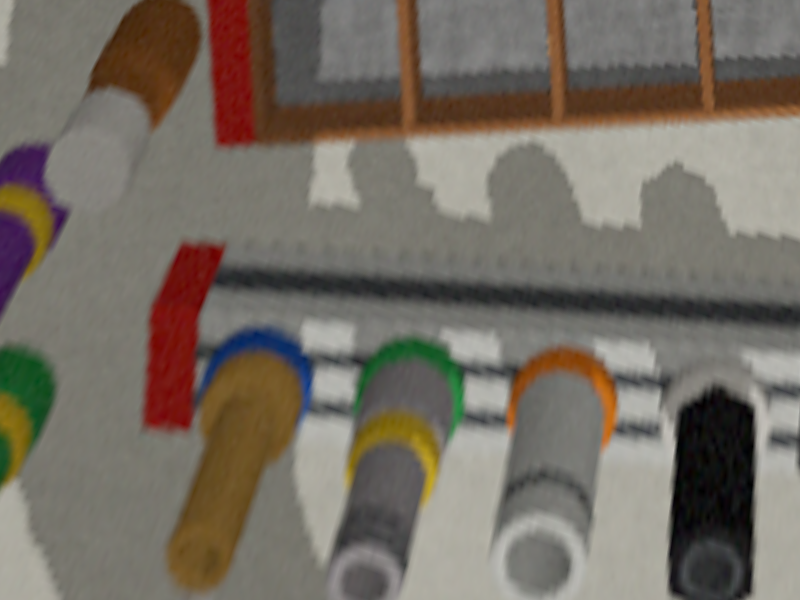

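Both orthophotos agree and show the order clearly: bush (265,350), coupling (416,362), sleeve (569,370), hex (728,382). Dividers are at u=403, 554 and 704, so 75 mm apart as specified. Next: the rail and tray frames, the part tops and the hex yaw.

Run:
```python
import pickle; from h import *
d=pickle.load(open("c0.pkl","rb")); c=d["top"]; ppm=2000
hsv=lambda im: cv2.cvtColor(im,cv2.COLOR_RGB2HSV)
W=lambda p,x1,y1: np.round(np.c_[x1-np.atleast_2d(p)[:,1]/ppm,y1-np.atleast_2d(p)[:,0]/ppm],4)
X1,Y1=.70,.25
def rects(im,mask,name,a=400):
    for s,ce,m in blobs(mask,a):
        b=cv2.boxPoints(cv2.minAreaRect(np.argwhere(m)[:,::-1].astype(np.float32)))
        print(name,s[4],"centre",W(b.mean(0),X1,Y1).tolist(),W(b,X1,Y1).tolist())
im=ortho(c,.025,.35,X1,-.25,Y1,ppm);H=hsv(im)
rects(im,((H[...,0]<6)|(H[...,0]>173))&(H[...,1]>150)&(H[...,2]>50),"red@25",1500)
rects(im,(H[...,2]<45),"black@25",1500)
im=ortho(c,.018,.35,X1,-.25,Y1,ppm);H=hsv(im)
wood=(((H[...,0]<14)|(H[...,0]>173))&(H[...,1]>110)&(H[...,2]>40))
wood[int((X1-.54)*ppm):]=0
wood=cv2.morphologyEx(wood.astype(np.uint8),cv2.MORPH_CLOSE,np.ones((5,5)))
rects(im,wood,"wood@18",3000)
cv2.imwrite("pics/m.png",wood*255)
# grey compartments: holes in wood
cs,hi=cv2.findContours(wood,cv2.RETR_CCOMP,cv2.CHAIN_APPROX_NONE)
for k,h in zip(cs,hi[0]):
    if h[3]>=0 and cv2.contourArea(k)>3000:
        b=cv2.boxPoints(cv2.minAreaRect(k));print("hole",W(b.mean(0),X1,Y1).tolist(),W(b,X1,Y1).tolist())
# part tops
tiles=[]
for n,zt,x,y,D in(("bush",.076,.485,.068,30),("coup",.080,.479,-.008,34),("sleeve",.072,.475,-.0845,44),("hex",.070,.469,-.164,44)):
    tiles.append(cv2.resize(ortho(c,zt,x-.04,x+.04,y-.04,y+.04,ppm*2.5),(400,300) if 0 else (300,300)))
cv2.imwrite("pics/tiles.png",np.vstack([np.hstack(tiles[:2]),np.hstack(tiles[2:])])[:,:,::-1])
```

```text
red@25 5883 centre [[0.6247000098228455, 0.08399999886751175]] [[0.6640999913215637, 0.09589999914169312], [0.6651999950408936, 0.0763000026345253], [0.5853000283241272, 0.07199999690055847], [0.5842999815940857, 0.0917000025510788]]
red@25 4980 centre [[0.486299991607666, 0.1111999973654747]] [[0.45879998803138733, 0.12489999830722809], [0.5156999826431274, 0.12049999833106995], [0.5138999819755554, 0.09740000218153], [0.4569999873638153, 0.10180000215768814]]
black@25 2385 centre [[0.4652999937534332, -0.20630000531673431]] [[0.4375, -0.1988999992609024], [0.4936999976634979, -0.20170000195503235], [0.49309998750686646, -0.21359999477863312], [0.43689998984336853, -0.21080000698566437]]
black@25 2705 centre [[0.46950000524520874, -0.16419999301433563]] [[0.4498000144958496, -0.13979999721050262], [0.49230000376701355, -0.14270000159740448], [0.48910000920295715, -0.18870000541210175], [0.4465999901294708, -0.18569999933242798]]
wood@18 30950 centre [[0.6355999708175659, -0.07810000330209732]] [[0.6668999791145325, 0.09790000319480896], [0.6865000128746033, -0.24950000643730164], [0
[... 291 characters left out ...]
150000333786011]]
hole [[0.6337000131607056, -0.038600001484155655]] [[0.6669999957084656, -0.0005000000237487257], [0.6711999773979187, -0.07249999791383743], [0.6003999710083008, -0.07660000026226044], [0.5961999893188477, -0.004699999932199717]]
hole [[0.6378999948501587, -0.11289999634027481]] [[0.6711000204086304, -0.07500000298023224], [0.6753000020980835, -0.14659999310970306], [0.6047000288963318, -0.15080000460147858], [0.6004999876022339, -0.07919999957084656]]
hole [[0.6430000066757202, -0.188400000333786]] [[0.6769000291824341, -0.14959999918937683], [0.6811000108718872, -0.22300000488758087], [0.6092000007629395, -0.22709999978542328], [0.6049000024795532, -0.15379999577999115]]
```

View pics/tiles.png

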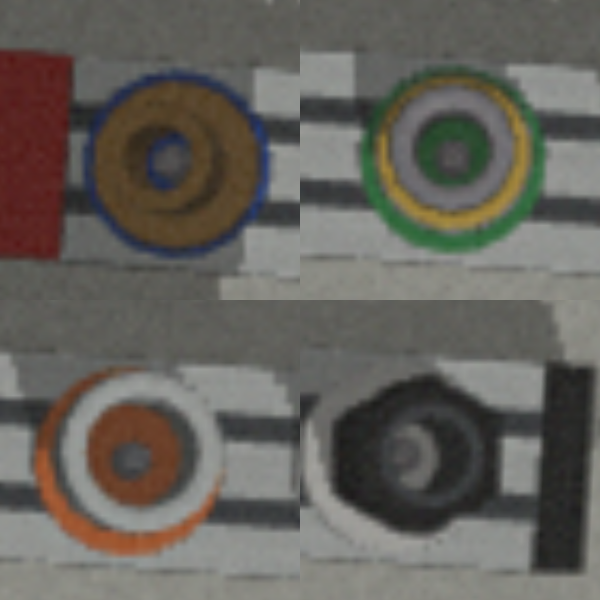

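View pics/m.png

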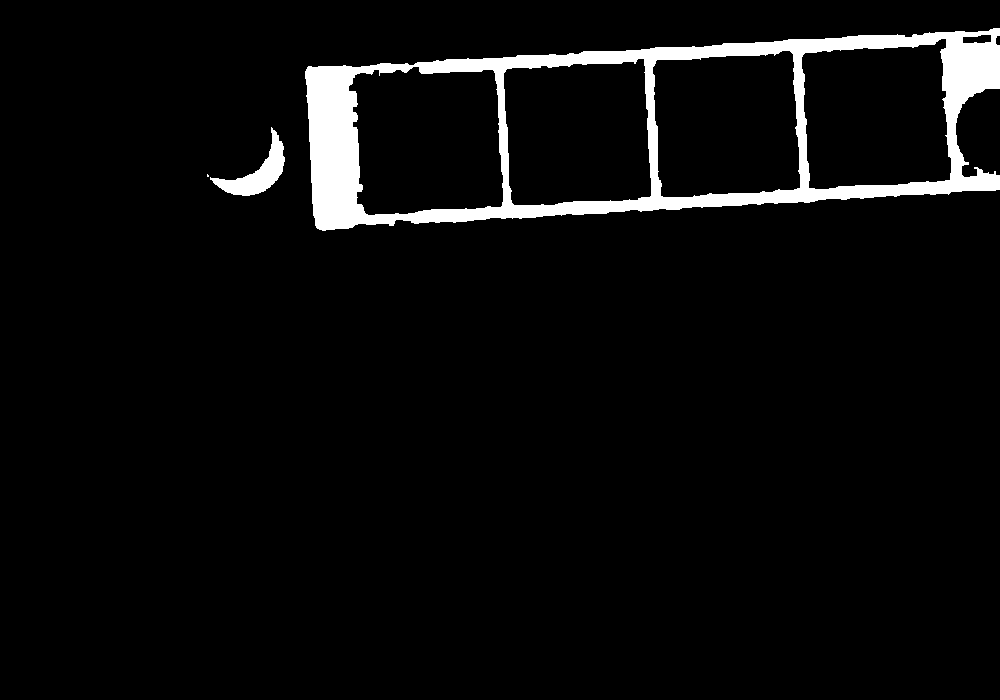

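Tiles are 3.75 px/mm. Measured centres, with tile pixels:

| Part | Tile pixel | x, y (m) | Rail-end prediction for its pin |
|---|---|---|---|
| bush | (161,157) | .483, .065 | .4835, .0675 |
| coupling | (454,147) | .480, -.009 | .4786, -.0074 |
| sleeve | (141,453) | .474, -.082 | .4736, -.0822 |
| hex | (431,452) | .469, -.159 | .4687, -.1571 |

All four agree with the pins within 3 mm. The mask shows clean compartments 75 mm apart, with the tray turned about +3.3° and the rail about -3.8°. The hex corners point ±x, so its grasp is about 30° off x. I'll do the bush first and compute the hex yaw at the same time.

```bash
cat > act.py <<'E'
from rig import manip
import numpy as np
from scipy.spatial.transform import Rotation as R
def ori(deg):
    a=np.radians(deg); y=np.array([np.cos(a),np.sin(a),0]); z=np.array([0,0,-1.])
    return R.from_matrix(np.c_[np.cross(y,z),y,z]).as_rotvec()
def transfer(name,p,slot,dia,tcp,g0,g1,F=45):
    """p part xy, slot tray xy, tcp height above underside, g0/g1 closing directions in deg"""
    o0,o1=ori(g0),ori(g1)
    manip.command_gripper(min(.085,dia+.026))
    manip.move_to([*p,.17],o0)
    manip.servo_line([*p,.030+tcp],rate=.12)
    w=manip.command_gripper(max(0,dia-.012),F); w=manip.get_width()
    print(name,"grip",round(w,4),round(manip.get_grip_force(),1))
    if abs(w-dia)>.004: print("BAD WIDTH"); return False
    manip.servo_line([*p,.17],rate=.12)
    manip.move_to([*slot,.17],o1)
    print(" lifted width",round(manip.get_width(),4))
    manip.servo_line([*slot,.006+tcp+.015],rate=.12)
    manip.servo_line([*slot,.006+tcp+.0005],rate=.03)
    print(" force",np.round(manip.get_contact_force(),1))
    manip.command_gripper(dia+.008); manip.command_gripper(dia+.02)
    manip.servo_line([*slot,.17],rate=.12)
    print(" t",manip.get_time()); return True
SLOT=[(.6306,.0369),(.6345,-.0378),(.6387,-.1127),(.6429,-.1876)]
E
python3 - <<'E'
import pickle; from h import *
d=pickle.load(open("c0.pkl","rb")); 
for n,z in(("top",.07),):
    im=ortho(d[n],z,.435,.505,-.195,-.128,4000)
    m=(im.max(2)<70).astype(np.uint8); m=cv2.morphologyEx(m,cv2.MORPH_OPEN,np.ones((41,41)))
    s,ce,b=max(blobs(m,500),key=lambda t:t[0][4])
    k=max(cv2.findContours(b.astype(np.uint8),0,2)[0],key=cv2.contourArea)
    h=cv2.approxPolyDP(cv2.convexHull(k),12,True)[:,0].astype(float)
    e=np.roll(h,-1,0)-h
    # edge dir world: x=-dv, y=-du ; normal angle
    for p,v in zip(h,e): print(p,"len mm",np.hypot(*v)/4,"normal",np.degrees(np.arctan2(-v[0],-v[1]))%60)
E
python3 - <<'E'
from act import *
transfer("bush",(.4835,.0665),SLOT[0],.030,.038,-3.8,3.3)
from rig import manip; import cv2
c=manip.camera("scene"); cv2.imwrite("pics/s1.png",cv2.resize(c["image"][:,:,::-1],(800,600)))
E
```

```text
[ 20. 114.] len mm 13.885694076998815 normal 43.53585636913425
[ 74. 101.] len mm 33.6535659328993 normal 3.0542515714952287
[194. 162.] len mm 11.75 normal 0.0
[194. 209.] len mm 27.168455973794316 normal 40.069062698889425
[ 87. 228.] len mm 19.42453345643081 normal 58.150948680944715
[ 21. 187.] len mm 18.25171224844398 normal 0.7848246029918882
bush grip 0.0286 44.1
 lifted width 0.0285
 force [-3.5 -0.2  5.7]
 t 9.4917
```

View pics/s1.png

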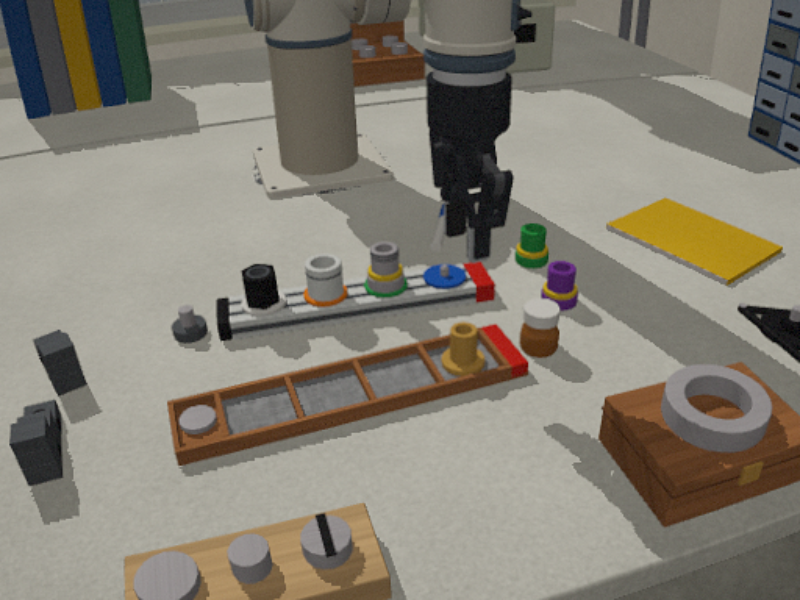

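The bush stands upright in compartment 1 at (463,350) and its blue pin is bare. The hex edges come out at about 0° mod 60, so its flats face -30°. Doing the other three.

Run:
```python
from act import *
import cv2
ok=transfer("coupling",(.4796,-.0085),SLOT[1],.034,.047,-3.8,3.3)
ok=ok and transfer("sleeve",(.4738,-.0821),SLOT[2],.044,.038,-3.8,3.3)
ok=ok and transfer("hex",(.4687,-.1582),SLOT[3],.038,.038,-29.5,-26)
if ok: manip.move_to([.40,-.35,.25],ori(-40))
for n in("top","scene"):
    c=manip.camera(n); cv2.imwrite(f"pics/{n}2.png",cv2.resize(c["image"][:,:,::-1],(800,600)))
```

```text
coupling grip 0.032 44.4
 lifted width 0.0317
 force [-2.5 -0.3  5.7]
 t 16.65
sleeve grip 0.0424 44.8
 lifted width 0.0424
 force [-3.8  1.   7.5]
 t 24.1833
hex grip 0.037 45.6
 lifted width 0.037
 force [-1.9  0.4  4.3]
 t 31.6583
```

View pics/top2.png

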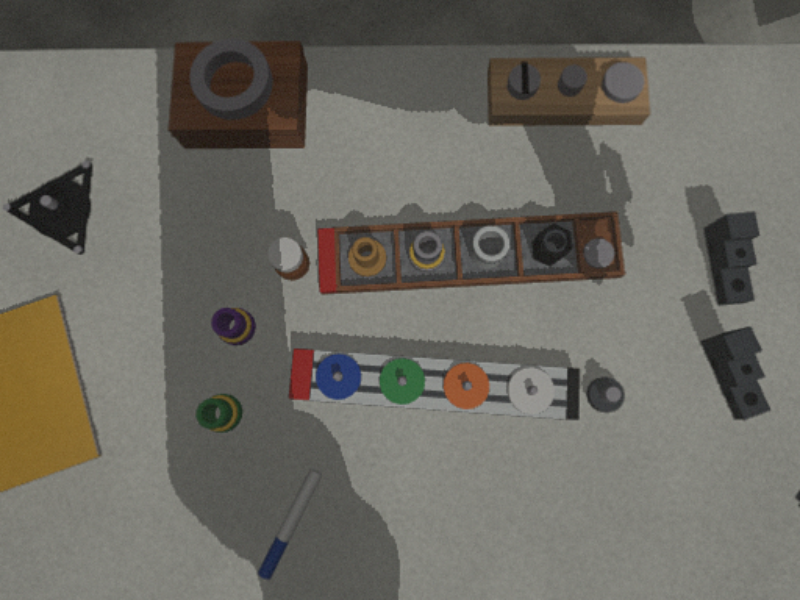

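View pics/scene2.png

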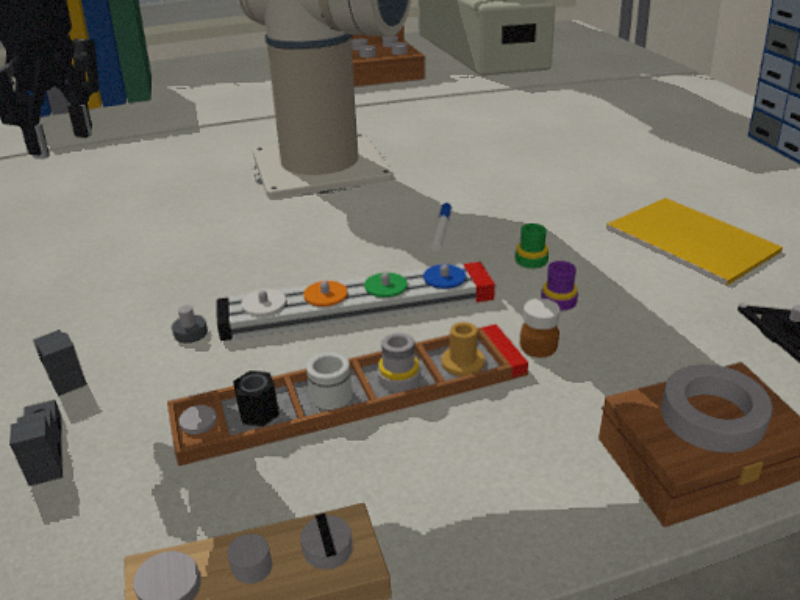

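Both views show all four parts upright in their compartments and in order. In the top view: bush (367,256), coupling (428,248), sleeve (491,244), hex (553,243). The pins are bare and the arm is clear, so I'm handing in.

```bash
python3 -c "
from rig import manip
print(manip.sign_off(), manip.get_time())"
```

```text
the job is handed in; nothing more can be done
the job is handed in; nothing more can be done
```

I moved the bush, coupling, sleeve and hex nut to compartments 1–4 from the red end, in the same order as on the rail, all standing upright in the final pictures, and handed the job in after about 33 s of robot time; sign-off returned no pass/fail verdict.

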